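Check the colour of a leather sample through its mask

TASK

Lay the mask plate (the one with the square window) on the tilted sample desk, over its two pins, so that it lies flush, and let go of it. Then take the colour reader and gently hold its spring nose square against the leather in the middle of the window, nose pressed in about half way, steady for a good second. Finally stand the reader upright on the bench again, leaving the mask in place and everything else on the bench undisturbed.

Things in the scene. Friction and masses are not known exactly. Their poses are not given: they have to be found in the camera images.
- desk: Grey steel sample desk fixed to the bench, foot 190 x 200 mm. Origin: underside, near its middle; x points level in the up-slope direction, z up. Its bed, a dark steel plate 174 mm long up the slope and 170 mm wide, tilts about a hinge along its low edge, 100 mm before the origin and 30 mm above the bench.
- bed_center (a point): Midpoint between the two pins in the plane of the bed's upper face, on which the mask lies; 100 mm up the slope from the hinge. Axes: z out of the bed, x up the slope, y along the hinge. Here is a square well, 80 x 80 mm, 10 mm deep; on its floor lies the tan leather, 2 to 9 mm thick (differs each time, not measured): its face is 8 to 1 mm below this point and must be felt for.
- pin_left (a point): Foot of the left (+y) steel pin, on the bed's face 58 mm from point bed_center along its y; same axes. The pin is 8 mm in diameter and stands 14 mm out of the bed, the top 4 mm a cone. The other pin is its mirror image at y = -58 mm.
- bed (a joint): Tilt of the bed in rad: 0 level, positive raises the far end; 0.38 to 0.58 here. Stiff; it stays put under ordinary handling.
- mask: Aluminium plate 150 (y) x 130 (x) x 4 mm, flat on the bench. Origin: underside, middle of its 60 x 60 mm window; the plate runs from x = -80 to +50 mm. Two 10.5 mm through holes at y = +58 and -58 mm, x = 0. Black bar grip on top at x = -62 mm: 12 mm thick (x), 60 mm long (y), z = 4 to 38 mm. About 0.2 kg. It fits with its x up the slope (grip at the low end) or turned half round.
- reader: Grey hand-held colour reader standing upright on its nose, 128 mm tall. z: its long axis, up, away from the nose; origin at the face of the unpressed nose. Round black nose, 42 mm diameter, sticks 12 mm out of a 46 mm round barrel (z = 12 to 42 mm); above it a box grip 46 (x) by 34 mm (y), z = 42 to 128 mm. About 0.23 kg.
- nose_tip (a point): Centre of the nose's flat face; same axes as the reader; moves with the nose.
- nose (a joint): How far the spring nose is pressed into the reader, in m: 0 out, 0.008 at the stop. It starts to move at 3.6 N and takes 0.8 N more per mm, so about 7 N half way, 10 N at the stop.
- offcuts: Pile of tan leather off-cuts, 114 x 152 x 60 mm, bystander. Origin under its centre.
- ruler: Dark steel ruler, 400 x 30 x 4 mm, lying to the left, bystander. Origin under its centre.
- dye: Jar of edge dye, 60 mm diameter, 100 mm tall, bystander. Origin under its centre.
- spool: Thread spool, 52 mm diameter, 68 mm tall, bystander. Origin under its centre.
- mallet: Hammer with a wooden handle lying across the bench in front of the robot, bystander. Origin under the middle of its length.
- template: Aluminium template plate without window, 120 x 90 x 5 mm, bystander; not the mask. Origin under its centre.
- rivets: Steel cup, 70 mm diameter, 50 mm tall, bystander. Origin under its centre.
Not all that is in view belongs to the job. Of the things that look like the reader, take the one that is farthest to the robot's left at the start. There is more than one size of the mask; the job needs the smaller.

How it is judged:
By the outcome, as a careful person would: the job done as asked, in the order asked, and still so for the second after the job is handed in, with the robot touching nothing.
It also fails if it takes over 72 s, if anything falls off the work surface, if the arm or the gripper's body presses on something with over 40 N, if the wrist force passes 120 N, or if a joint passes its speed limit or range.

ROBOT

A 6-joint arm with a two-finger parallel gripper is mounted at the origin on the work surface. World frame = base frame: x ahead of the robot, y to its left, z up, the work surface at z = 0. Lengths are in m, angles in degrees, forces in N, time in s.
With the tool pointing down it reaches from about 0.325 to 0.85 m from the base axis. Payload 15.5 kg.
Tool frame: the origin (TCP) lies midway between the tips of the shut fingers; the grasp point (between the pads) lies 19 mm behind it; z points along the fingers, y is the line along which they close (so a half turn about z gives the same grasp; the last joint's range is limited). The gripper opens to 91 mm and grips with 3 to 60 N. Pads are 32 mm wide; open, the fingers measure 118 mm over their backs; the gripper's body (76 mm by 178 mm) begins 60 mm behind the grasp point.
Start: joints at [-74.399, 28.281, 77.091, -0, 74.628, -5.472], TCP at [0.225, -0.583, 0.214] pointing down, gripper open.
Joint ranges: [-166.48, 166.48], [-47.26, 123.95], [12.59, 153.08], [-70.14, 250.14], [6.76, 159.57], [-176.63, 176.63]. Speed limits (degrees/s): [108.29, 108.29, 147.25, 172.46, 172.46, 172.46].

INTERFACE

Orientations are given as a 3x3 rotation matrix whose columns are the frame's x, y, z axes.
In Python, from bench import ctrl gives the robot as it stands. The module is installed in compiled form; this text tells all that it offers. Calls block until the motion is done:
- ctrl.goto(position, orientation): joint-space move of the TCP to a pose.
- ctrl.move_l(position, vel=0.15, ori=None, contact_N=None): straight line of the TCP; ori=None keeps the orientation; vel is the mean speed in m/s. With contact_N (N) it stops when the force on the tool has changed by that much, and returns True; else False.
- ctrl.movej(angles): joint-space move.
- ctrl.command_gripper(opening): opening from 0.0 (shut) to 1.0 (fully open); the grip force is fixed at half the most; returns when the fingers have stopped.
- ctrl.sleep(seconds).
- ctrl.ik(position, orientation): joint angles nearest the present ones, or None.
- ctrl.read_camera(name): name is "scene" or "side" or "wrist"; returns the picture (384x512x3 uint8, blue, green, red); there is no depth.
- ctrl.camera_params(name): a dict with "fx", "fy", "cx", "cy" (pixels), "D" ([k1, k2, p1, p2, k3] as OpenCV has them; the pictures are not rectified), "pose" (4x4, takes a point from camera to world coordinates); the wrist camera has in their place "T_tool_cam" (4x4, takes a point from camera to tool coordinates, whose origin is the TCP and whose axes are the flange's). Camera axes: x right, y up, looking along -z (the intrinsics and any distortion apply to the point x, -y, -z); pixel columns grow to the right and rows downward; lengths in m; the calibration is good to about 2 mm. A picture is of the moment at which its call begins: read the wrist's pose just before it. camera_params takes no time and is no camera call.
A pose or a line that the arm cannot do raises ctrl.MotionError and nothing moves.
- ctrl.sign_off(): hands the job in; it is judged then, once.
Readings, each from a call of its own:
- ctrl.current_t(): time.
- ctrl.current_q(): joint angles.
- ctrl.current_dq(): joint speeds.
- ctrl.current_effort(): joint torques, N m.
- ctrl.current_tool_pos(): TCP position.
- ctrl.current_eef_rot(): TCP orientation.
- ctrl.current_contact_force(): force on the tool from outside, world axes, zero at the start.
- ctrl.current_wrist_torque(): the same for the moment, N m.
- ctrl.current_grip_width(): opening from 0.0 (shut) to 1.0 (fully open).
- ctrl.current_grasp_force(): force on a finger pad.
Only numpy, scipy, OpenCV 4.12 (cv2) and the standard library are available. Lean on these libraries where they do the work, as an engineer would, in place of code of your own. Each camera call takes 0.05 s, during which the arm holds its last target. There are 200 camera calls.

## Working session

There is one attempt and no reset: what is moved stays moved. The work goes in short steps, each a Python script; the robot and the scene stay as the last script left them, time stands still between calls to the robot, and variables do not carry over. Pictures are saved under pics/ and viewed, at most 10 in all, crops included, and the job is handed in when it is done.

```bash
mkdir -p pics; python3 - <<'E'
from bench import ctrl
import cv2,numpy as np
for n in ["scene","side"]:
    im=ctrl.read_camera(n); cv2.imwrite(f"pics/{n}0.png",im); np.save(f"pics/{n}0.npy",im)
    cv2.imwrite(f"pics/{n}0b.png",cv2.resize(im,(800,600),interpolation=cv2.INTER_CUBIC))
    p=ctrl.camera_params(n);print(n,{k:np.round(v,4).tolist() for k,v in p.items()})
p=ctrl.camera_params("wrist");print({k:np.round(v,4).tolist() for k,v in p.items()})
print(ctrl.current_t(),ctrl.current_eef_rot())
E
```

```text
scene {'fx': 448.6363, 'fy': 448.6363, 'cx': 252.8705, 'cy': 191.3485, 'D': [-0.1482, 0.0, 0.0, 0.0, 0.0], 'pose': [[-0.7968, -0.4157, 0.4385, 1.1208], [0.604, -0.567, 0.5601, 0.7652], [0.0158, 0.7111, 0.7029, 1.04], [0.0, 0.0, 0.0, 1.0]]}
side {'fx': 424.7514, 'fy': 424.7514, 'cx': 259.1003, 'cy': 195.3442, 'D': [-0.086, 0.0, 0.0, 0.0, 0.0], 'pose': [[-0.8651, 0.333, -0.3751, -0.0405], [-0.5015, -0.5903, 0.6325, 0.9544], [-0.0108, 0.7353, 0.6777, 1.0675], [0.0, 0.0, 0.0, 1.0]]}
{'fx': 271.6202, 'fy': 271.6202, 'cx': 257.7692, 'cy': 196.8349, 'D': [-0.0293, 0.0, 0.0, 0.0, 0.0], 'T_tool_cam': [[-0.0, 0.9596, 0.2813, 0.0796], [1.0, 0.0002, -0.0008, -0.0009], [-0.0008, 0.2813, -0.9596, -0.1716], [0.0, 0.0, 0.0, 1.0]]}
0.1 [[ 9.33126199e-01  3.59548934e-01 -2.47093703e-04]
 [ 3.59548988e-01 -9.33125617e-01  1.05277886e-03]
 [ 1.47956054e-04 -1.07121783e-03 -9.99999415e-01]]
```

View pics/scene0b.png

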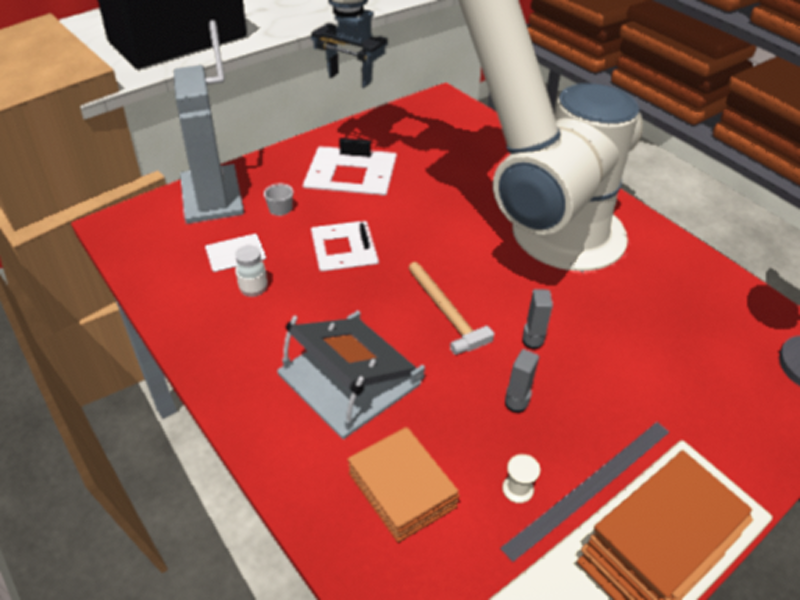

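View pics/side0b.png

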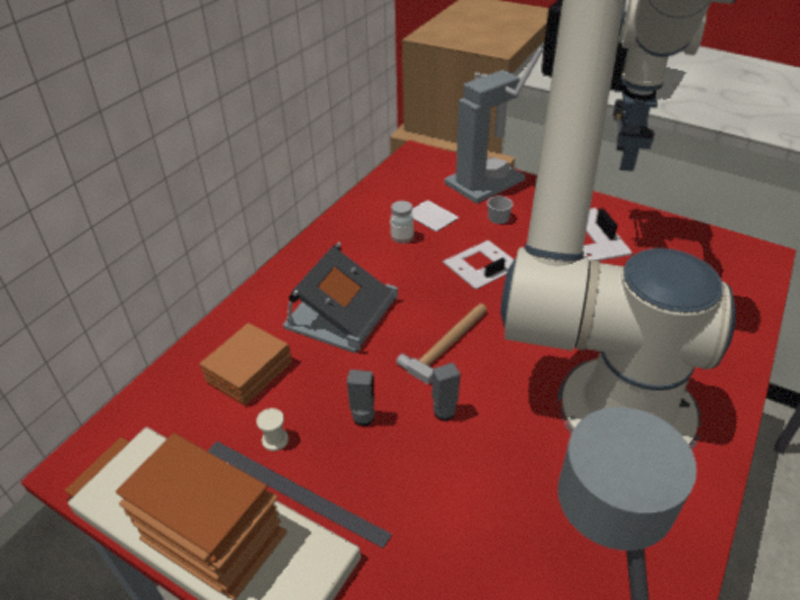

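The small mask is at about (345,245) in the scene view, with its grip on the right. The desk is at (350,355), and the two readers stand at (540,320) and (521,380). Next I'll get rough positions.

```bash
cat > h.py <<'E'
from bench import ctrl
import cv2,numpy as np
from scipy.optimize import least_squares
F=np.diag([1,-1,-1.])
def cam(n,pose=None):
    p=ctrl.camera_params(n); K=np.array([[p["fx"],0,p["cx"]],[0,p["fy"],p["cy"]],[0,0,1]])
    if n=="wrist":
        T=np.array(p["T_tool_cam"]); B=np.eye(4)
        B[:3,:3],B[:3,3]=pose if pose else (ctrl.current_eef_rot(),ctrl.current_tool_pos()); T=B@T
    else: T=np.array(p["pose"])
    return K,np.array(p["D"],float),T
def ray(c,px):
    K,D,T=c; u=cv2.undistortPoints(np.array(px,float).reshape(-1,1,2),K,D)[:,0]
    d=np.c_[u,np.ones(len(u))]@F@T[:3,:3].T
    return T[:3,3],d
def onz(c,px,z=0):
    o,d=ray(c,px); return o+d*((z-o[2])/d[:,2])[:,None]
def proj(c,P):
    K,D,T=c; q=(np.array(P,float).reshape(-1,3)-T[:3,3])@T[:3,:3]@F
    return cv2.projectPoints(q.reshape(-1,1,3),np.zeros(3),np.zeros(3),K,D)[0][:,0]
def tri(cs,pxs):
    A=np.zeros((3,3));b=np.zeros(3)
    for c,p in zip(cs,pxs):
        o,d=ray(c,[p]);d=d[0]/np.linalg.norm(d);M=np.eye(3)-np.outer(d,d);A+=M;b+=M@o
    return np.linalg.solve(A,b)
def down(yaw): # tool x at yaw deg, z down
    a=np.radians(yaw);c,s=np.cos(a),np.sin(a)
    return np.array([[c,s,0],[s,-c,0],[0,0,-1.]])
E
python3 - <<'E'
from h import *
np.set_printoptions(precision=4,suppress=True)
s=cam("scene");d=cam("side");k=.64
f=lambda L:np.array(L)*k
print("mask",onz(s,f([(312,229),(366,222),(378,263),(320,270)]),.004))
print("grip",onz(s,f([(362,223),(369,247)]),.038))
print("readers",onz(s,f([(535,343),(517,405)])),onz(d,f([(445,412),(363,418)])))
print("leather",tri([s,d],f([(350,348),(341,288)])))
print("spool,rivets,dye",onz(s,f([(518,492),(280,210),(252,287)])))
print("desk foot",onz(s,f([(280,372),(345,432),(424,380)]),.005),onz(d,f([(285,322),(357,347),(397,296)]),.005))
print("mallet",onz(s,f([(415,265),(453,350),(493,333)]),.02))
print("tmpl",onz(s,f([(207,241),(262,236),(266,258),(210,270)]),.005))
E
```

```text
mask [[ 0.4907 -0.3611  0.004 ]
 [ 0.3735 -0.3078  0.004 ]
 [ 0.4366 -0.1732  0.004 ]
 [ 0.5528 -0.2298  0.004 ]]
grip [[ 0.4075 -0.2749  0.038 ]
 [ 0.4438 -0.1967  0.038 ]]
readers [[0.3216 0.2025 0.    ]
 [0.4587 0.2922 0.    ]] [[0.3198 0.194  0.    ]
 [0.4559 0.2889 0.    ]]
leather [0.6633 0.0507 0.0768]
spool,rivets,dye [[ 0.584   0.4255  0.    ]
 [ 0.5119 -0.4739  0.    ]
 [ 0.6983 -0.2748  0.    ]]
desk foot [[ 0.7714 -0.0315  0.005 ]
 [ 0.7489  0.1548  0.005 ]
 [ 0.5625  0.146   0.005 ]] [[ 0.7604  0.1484  0.005 ]
 [ 0.5715  0.133   0.005 ]
 [ 0.5804 -0.0563  0.005 ]]
mallet [[ 0.3859 -0.1059  0.02  ]
 [ 0.479   0.1306  0.02  ]
 [ 0.3858  0.144   0.02  ]]
tmpl [[ 0.7103 -0.4678  0.005 ]
 [ 0.5985 -0.4073  0.005 ]
 [ 0.6293 -0.3341  0.005 ]
 [ 0.7493 -0.3731  0.005 ]]
```

```bash
python3 - <<'E'
from h import *
np.set_printoptions(precision=4,suppress=True)
out={}
def snap(n):
    R,p=ctrl.current_eef_rot(),ctrl.current_tool_pos(); im=ctrl.read_camera("wrist")
    np.savez(f"pics/{n}.npz",R=R,p=p); cv2.imwrite(f"pics/{n}.png",im); return im
ctrl.goto([.46,-.26,.2],down(65)); a=snap("w1"); print(ctrl.current_t(),ctrl.current_q())
ctrl.goto([.63,.04,.26],down(94)); b=snap("w2"); print(ctrl.current_t(),ctrl.current_q())
big=np.hstack([a,b]); 
cv2.imwrite("pics/w1b.png",cv2.resize(a,(800,600),interpolation=cv2.INTER_CUBIC))
cv2.imwrite("pics/w2b.png",cv2.resize(b,(800,600),interpolation=cv2.INTER_CUBIC))
E
```

```text
1.6333 [-36.0483  21.4368  91.6943  -0.0125  66.8511 -10.948 ]
3.0 [-1.9079 26.6358 72.5335 -0.0169 80.8645 -5.7914]
```

View pics/w1b.png

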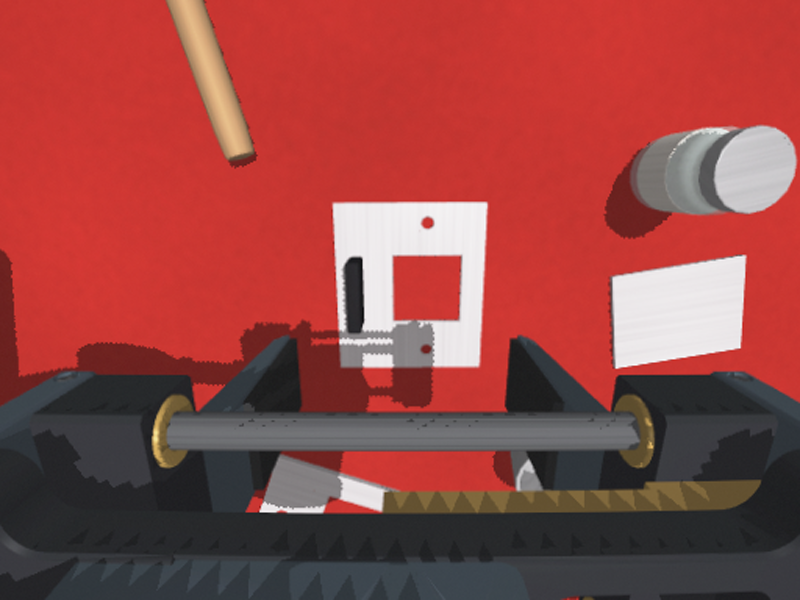

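View pics/w2b.png

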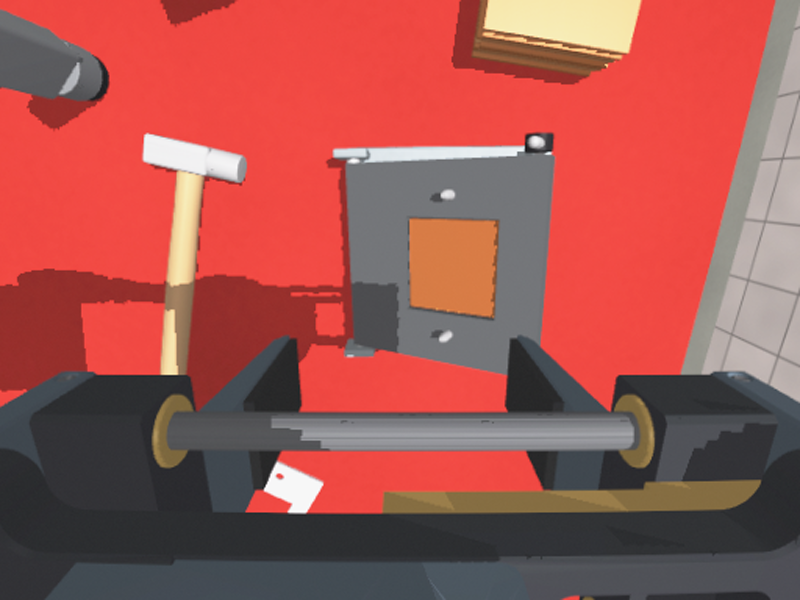

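w1 shows the small mask: corners at (333,202), (487,202), (480,367), (341,367) and holes at (427,222), (426,349). w2 shows the bed with the leather at (453,267) and the pins at about (447,195) and (445,337). I'll enlarge the bed.

```bash
python3 - <<'E'
import cv2
im=cv2.imread("pics/w2.png")[88:238,208:358]
cv2.imwrite("pics/w2c.png",cv2.resize(im,(600,600),interpolation=cv2.INTER_CUBIC))
E
```

```text
(no output)
```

View pics/w2c.png

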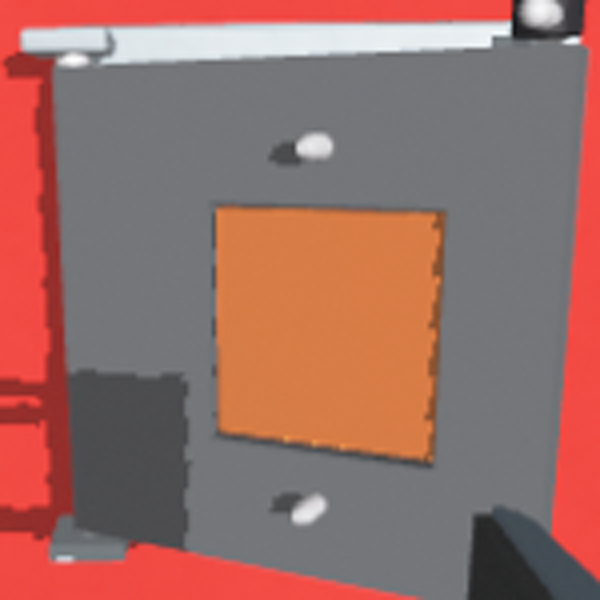

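```bash
cat > fit.py <<'E'
from h import *
np.set_printoptions(precision=4,suppress=True)
def Rz(a): return np.array([[np.cos(a),-np.sin(a),0],[np.sin(a),np.cos(a),0],[0,0,1]])
def Ry(a): return np.array([[np.cos(a),0,np.sin(a)],[0,1,0],[-np.sin(a),0,np.cos(a)]])
def wc(n):
    d=np.load(f"pics/{n}.npz"); return cam("wrist",(d["R"],d["p"]))
def nat(L,k=.64,o=(0,0)): return (np.array(L,float)+.5)*k-.5+np.array(o)
# mask
c=wc("w1"); M=np.array([(-80,75),(50,75),(50,-75),(-80,-75),(0,58),(0,-58)])/1e3
pm=nat([(333,202),(487,202),(480,367),(341,367),(427.5,222.5),(426,349)])
fm=lambda p:(proj(c,np.c_[M,np.full(6,.004)]@Rz(p[2]).T+[p[0],p[1],0])-pm).ravel()
rm=least_squares(fm,[.46,-.26,-.44])
# bed: params hinge-ish x,y of bed_center, yaw, tilt, dz
c2=wc("w2"); B=np.array([(-40,40,0),(40,40,0),(40,-40,0),(-40,-40,0),(0,58,6.5),(0,-58,6.5),(-100,85,0),(74,85,0),(-100,-85,0)])/1e3
pb=nat([(214,205),(445,211),(434,466),(217,434),(315,147),(310,509),(54,66),(587,45),(76,530)],.25,(208,88))
w=np.array([1,1,1,1,1,1,.3,.3,.3])[:,None]
def bed(p):
    R=Rz(p[2])@Ry(-p[3]); return R,np.array([p[0],p[1],.03+p[4]+.1*np.sin(p[3])])
def fb(p,full=0):
    R,t=bed(p); e=(proj(c2,B@R.T+t)-pb)
    return e if full else np.r_[(w*e).ravel(),p[4]/.001]
rb=least_squares(fb,[.66,.05,.07,.48,0])
if __name__=="__main__":
    print("mask",rm.x,np.degrees(rm.x[2]),"\n",rm.fun.reshape(-1,2))
    print("bed",rb.x,np.degrees(rb.x[2:4]),bed(rb.x)[1],"\n",fb(rb.x,1))
    R,t=bed(rb.x)
    for n in("scene","side"): print(n,proj(cam(n),B@R.T+t)/.64)
E
python3 fit.py
```

```text
mask [ 0.4748 -0.2788 -0.4333] -24.824206857410395 
 [[ 0.0463  0.477 ]
 [ 0.1194  0.0412]
 [-0.571  -0.7082]
 [ 0.0753 -0.3254]
 [ 0.1337  0.1092]
 [ 0.1609  0.2244]]
bed [0.6676 0.0547 0.0838 0.5412 0.0003] [ 4.8037 31.0057] [0.6676 0.0547 0.0818] 
 [[-0.0399 -0.216 ]
 [ 0.098   0.0821]
 [-0.0797  0.1957]
 [-0.0922 -0.0425]
 [-0.027   0.6065]
 [ 0.0722 -0.8486]
 [ 2.7048  0.9139]
 [-3.3976  0.6202]
 [ 2.6031 -1.6274]]
scene [[378.0076 359.2208]
 [348.2449 363.598 ]
 [320.1108 337.8952]
 [350.2107 334.8629]
 [371.4542 364.2329]
 [330.7366 328.0255]
 [414.7381 369.9868]
 [351.4842 381.1859]
 [356.3065 320.1755]]
side [[343.5914 308.5091]
 [315.3182 286.1828]
 [333.2403 265.4291]
 [360.4913 287.0528]
 [326.4669 300.8796]
 [351.7483 270.2396]
 [355.1135 338.2075]
 [292.3686 288.8151]
 [389.4319 291.4768]]
```

```bash
python3 - <<'E'
from fit import *
R,t=bed(rb.x)
print("w2-fit",t)
T=np.c_[R[:,1],R[:,0],-R[:,2]]  # tool x=bed y, tool y=bed x, z=-n
p=t+R@np.array([0,-.06,.13])
print(ctrl.ik(p,T))
ctrl.goto(p,T)
Rr,pp=ctrl.current_eef_rot(),ctrl.current_tool_pos(); im=ctrl.read_camera("wrist")
np.savez("pics/w3.npz",R=Rr,p=pp); cv2.imwrite("pics/w3.png",im); print(ctrl.current_t())
x0,y0=[int(v) for v in proj(cam("wrist",(Rr,pp)),t)[0]]; x0-=100;y0=max(0,y0-80); print(x0,y0)
cv2.imwrite("pics/w3c.png",cv2.resize(im[y0:y0+150,x0:x0+200],(800,600),interpolation=cv2.INTER_CUBIC))
E
```

```text
w2-fit [0.6676 0.0547 0.0818]
[-11.5364  18.3757 109.096   20.8996  23.9698 -33.3408]
4.025
156 56
```

View pics/w3c.png

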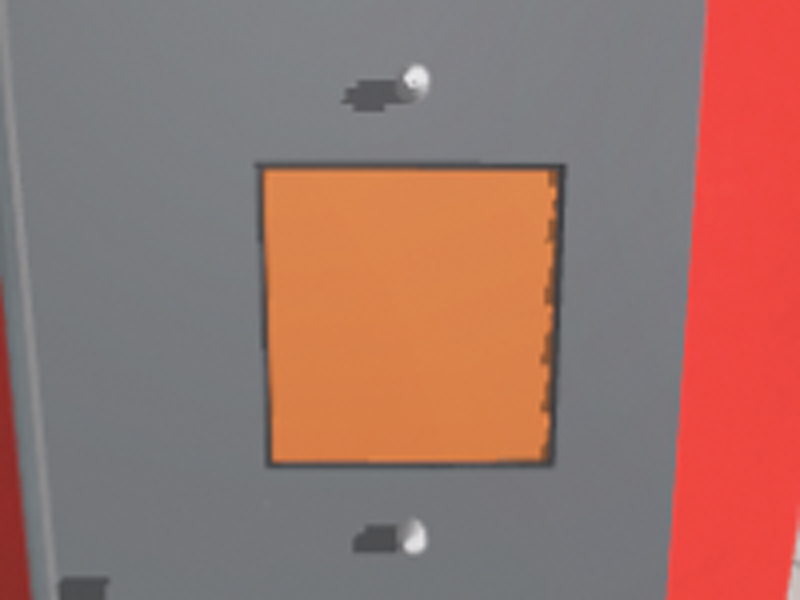

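```bash
cat > fit2.py <<'E'
from fit import *
c3=wc("w3")
p3=nat([(257,162),(565,164),(553,466),(267,467),(416,83),(414,537)],.25,(156,56))
def fb2(p,full=0):
    R,t=bed(p); P=B@R.T+t
    e3=proj(c3,P[:6])-p3; e2=proj(c2,P[:6])-pb[:6]
    e=np.r_[e3,e2*[[.3]]*1]; e[6:10]*=.5
    return (e3,e2) if full else np.r_[e.ravel(),p[4]/.002]
r2=least_squares(fb2,rb.x)
if __name__=="__main__":
    print(r2.x,np.degrees(r2.x[2:4]),bed(r2.x)[1]); print(*fb2(r2.x,1))
    R,t=bed(r2.x)
    E=np.array([(74,0,0),(74,85,0),(-100,0,0)])/1e3
    print((proj(c3,E@R.T+t)-[156,56]+.5)*4-.5)
    for n in("scene","side"): print(n,proj(cam(n),(B@R.T+t)[:6])/.64)
E
python3 fit2.py
```

```text
[0.6679 0.0557 0.0808 0.568  0.0013] [ 4.6289 32.5448] [0.6679 0.0557 0.0851]
[[ 0.4835  0.2944]
 [ 0.4198 -0.1385]
 [ 0.4431  0.3445]
 [ 0.4126 -0.4637]
 [-1.0224  0.5258]
 [-0.8854 -0.639 ]] [[ 0.4128 -0.8636]
 [ 0.4322 -0.2906]
 [-0.0267  0.6435]
 [ 0.1381 -0.2671]
 [ 0.1927 -0.0912]
 [-0.0448 -0.6659]]
[[687.5511 321.7153]
 [711.0073 -26.733 ]
 [ 45.0073 319.2152]]
scene [[377.953  359.0088]
 [348.5163 362.3099]
 [320.4057 336.5138]
 [350.201  334.5444]
 [371.6291 363.5058]
 [330.9614 327.1576]]
side [[342.8697 307.8994]
 [314.9595 285.0038]
 [333.0264 264.2726]
 [359.9089 286.4658]
 [325.9598 300.0334]
 [351.4443 269.4234]]
```

```bash
python3 - <<'E'
import cv2,numpy as np
a=cv2.imread("pics/scene0.png")[192:280,178:278]; b=cv2.imread("pics/side0.png")[145:233,175:275]
cv2.imwrite("pics/ss.png",cv2.resize(np.hstack([a,b]),(800,352),interpolation=cv2.INTER_CUBIC))
from fit2 import *
for hp in (4,6.5,9):
    B[4:6,2]=hp/1e3
    for wt in (.0,.3):
        def g(p):
            R,t=bed(p); P=B@R.T+t
            return np.r_[(proj(c3,P[:6])-p3).ravel(),(wt*(proj(c2,P[:6])-pb[:6])).ravel(),p[4]/.02]
        r=least_squares(g,rb.x); print(hp,wt,r.x,np.degrees(r.x[2:4]),bed(r.x)[1],r.cost); print(r.fun[:12])
E
```

```text
4 0.0 [0.6669 0.0557 0.0792 0.4669 0.0122] [ 4.5378 26.7495] [0.6669 0.0557 0.0872] 0.9672852720705195
[ 0.0162 -0.3098  0.3479 -0.0299  0.3034  0.0326 -0.0778  0.5324 -0.2588
  0.4791 -0.3413 -0.7415]
4 0.3 [0.667  0.0557 0.0799 0.4899 0.0099] [ 4.5754 28.0687] [0.667  0.0557 0.0869] 1.393003016666
[ 0.0496 -0.1696  0.4275 -0.0754  0.408   0.1441 -0.0122  0.3634 -0.4296
  0.5429 -0.4359 -0.7828]
6.5 0.0 [0.6673 0.0557 0.0794 0.4741 0.0107] [ 4.5518 27.1648] [0.6673 0.0557 0.0864] 0.42272164129865797
[ 0.0739 -0.1966  0.2062  0.0182  0.1913 -0.072  -0.0173  0.3378 -0.1963
  0.2607 -0.2664 -0.3712]
6.5 0.3 [0.6674 0.0557 0.0799 0.4896 0.0091] [ 4.5797 28.0548] [0.6674 0.0557 0.0862] 0.7145350171449495
[ 0.1175 -0.0912  0.2631 -0.0042  0.2678 -0.002   0.0491  0.2223 -0.3393
  0.3181 -0.3506 -0.4051]
9 0.0 [0.6677 0.0557 0.0797 0.481  0.0093] [ 4.5639 27.5594] [0.6677 0.0557 0.0855] 0.19328459086287056
[ 0.1477 -0.085   0.0699  0.0702  0.0826 -0.1811  0.056   0.1425 -0.1528
  0.0435 -0.2112 -0.0012]
9 0.3 [0.6678 0.0557 0.08   0.4906 0.0082] [ 4.5841 28.1079] [0.6678 0.0557 0.0854] 0.437517760685095
[ 0.1907 -0.0067  0.1021  0.0661  0.1308 -0.1438  0.1149  0.0692 -0.2595
  0.0961 -0.2748 -0.0296]
```

View pics/ss.png

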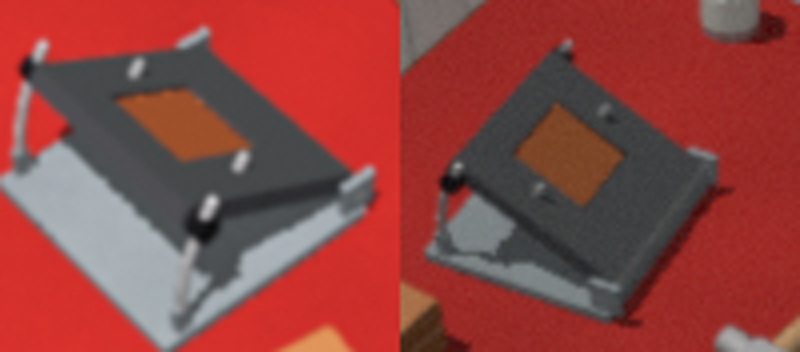

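```bash
cat > fit3.py <<'E'
from fit2 import *
B[4:6,2]=.0075
cs,cd=cam("scene"),cam("side")
ps=nat([(252,150),(183,162),(113,97),(185,88)],.25,(178,192))
pd=nat([(184,208),(114,153),(157,101),(226,157)],.25,(175,145))
idx=[3,0,1,2]; idx=[0,1,2,3]
Bs=B[[3,2,1,0]][[3,2,1,0]]
W=np.array([(-40,40,0),(40,40,0),(40,-40,0),(-40,-40,0)])/1e3
def g(p):
    R,t=bed(p); P=B@R.T+t; Q=W@R.T+t
    return np.r_[(proj(c3,P[:6])-p3).ravel(),.3*(proj(c2,P[:6])-pb[:6]).ravel(),
      .7*(proj(cs,Q)-ps+p[5:7]).ravel(),.7*(proj(cd,Q)-pd+p[7:9]).ravel(),p[5:9]/1.5,p[4]/.02]
r3=least_squares(g,np.r_[rb.x,0,0,0,0])
BR,BT=bed(r3.x)
if __name__=="__main__":
    print(r3.x,np.degrees(r3.x[2:4]),BT); print(r3.fun.reshape(-1)[:40])
    J=r3.jac;print("sd",np.sqrt(np.diag(np.linalg.inv(J.T@J)))*.4)
E
python3 fit3.py
```

```text
[ 0.6676  0.0557  0.081   0.5224  0.0058 -0.1443  0.0768  0.8139  0.3519] [ 4.6424 29.932 ] [0.6676 0.0557 0.0857]
[ 0.2045  0.0961  0.3311 -0.0878  0.3845  0.1242  0.1887 -0.0395 -0.648
  0.2552 -0.5305 -0.2667 -0.1574 -0.2219  0.2382 -0.1153  0.1006  0.1167
 -0.2188  0.0512 -0.0417 -0.0208 -0.1001 -0.074   1.0209 -0.0021 -0.4411
  0.1199 -0.7811 -0.0641  0.2928 -0.1025 -0.0742  0.2979 -0.6083  0.0249
 -0.0437 -0.1625  0.2095 -0.3838]
sd [0.0004 0.0002 0.0033 0.0141 0.0014 0.2736 0.3066 0.2665 0.2725]
```

```bash
python3 - <<'E'
from fit3 import *
import json
T=np.c_[BR[:,1],BR[:,0],-BR[:,2]]
ctrl.command_gripper(0)
P=[]
for s in (-.072,.058):
    a=BT+BR@np.array([s,0,.03]); 
    if not P: ctrl.goto(a,T)
    else: ctrl.move_l(a,vel=.12,ori=T)
    hit=ctrl.move_l(BT+BR@np.array([s,0,-.012]),vel=.02,contact_N=3)
    p=np.array(ctrl.current_tool_pos()); l=BR.T@(p-BT); print(hit,p,l,ctrl.current_contact_force()); P.append(l)
    ctrl.move_l(BT+BR@np.array([s,0,.03]),vel=.12)
d=P[1]-P[0]; dt=np.arctan2(d[2],d[0]); z0=P[0][2]-P[0][0]*np.tan(dt)
print("dtilt deg",np.degrees(dt),"z0",z0,ctrl.current_t())
tilt=r3.x[3]+dt; R=Rz(r3.x[2])@Ry(-tilt); t=BT+BR@np.array([0,0,z0])
np.savez("bed.npz",R=R,t=t); print(np.degrees(tilt),t)
E
```

```text
Traceback (most recent call last):
bench.MotionError: the arm cannot take that pose within its joint ranges
```

```bash
python3 - <<'E'
from fit3 import *
for nm,sg in(("A",1),("B",-1)):
    T=np.c_[sg*BR[:,1],sg*BR[:,0],-BR[:,2]]
    for s in(-.072,-.062,-.05,.058,.062):
        print(nm,s,[(h,None if (q:=ctrl.ik(BT+BR@np.array([s,0,h]),T)) is None else np.round(q).tolist()) for h in(0,.015,.05,.1)])
for a in (15,):
    for sg in (1,-1):
        Rt=Rz(r3.x[2])@Ry(-np.radians(a)); T=np.c_[sg*Rt[:,1],sg*Rt[:,0],-Rt[:,2]]
        print(a,[(s,h,None if (q:=ctrl.ik(BT+BR@np.array([s,0,h]),T)) is None else np.round(q).tolist()) for s in(-.072,.058) for h in(0,.03)])
# reader press pose: reader axis along n, TCP approx .07 above leather; reader's tool roll options
for y in range(0,360,30):
    Q=BR@Rz(np.radians(y)); T=np.c_[Q[:,1],Q[:,0],-Q[:,2]]
    print(y,[None if (q:=ctrl.ik(BT+BR@np.array([0,0,h]),T)) is None else np.round(q).tolist() for h in(.08,.13)])
E
```

```text
A -0.072 [(0, None), (0.015, None), (0.05, None), (0.1, [-4.0, 22.0, 118.0, 23.0, 11.0, -30.0])]
A -0.062 [(0, None), (0.015, None), (0.05, [-3.0, 28.0, 116.0, 32.0, 8.0, -39.0]), (0.1, [-4.0, 21.0, 117.0, 20.0, 13.0, -27.0])]
A -0.05 [(0, None), (0.015, None), (0.05, [-3.0, 28.0, 114.0, 25.0, 9.0, -32.0]), (0.1, [-4.0, 21.0, 115.0, 17.0, 15.0, -24.0])]
A 0.058 [(0, [-1.0, 33.0, 97.0, 9.0, 20.0, -14.0]), (0.015, [-2.0, 31.0, 98.0, 9.0, 21.0, -13.0]), (0.05, [-2.0, 27.0, 99.0, 8.0, 24.0, -13.0]), (0.1, [-2.0, 22.0, 99.0, 7.0, 29.0, -12.0])]
A 0.062 [(0, [-1.0, 33.0, 97.0, 9.0, 21.0, -13.0]), (0.015, [-2.0, 31.0, 97.0, 8.0, 22.0, -13.0]), (0.05, [-2.0, 28.0, 98.0, 8.0, 25.0, -12.0]), (0.1, [-2.0, 22.0, 99.0, 7.0, 29.0, -12.0])]
B -0.072 [(0, None), (0.015, None), (0.05, None), (0.1, [-4.0, 22.0, 118.0, 23.0, 11.0, 150.0])]
B -0.062 [(0, None), (0.015, None), (0.05, [-3.0, 28.0, 116.0, 32.0, 8.0, 141.0]), (0.1, [-4.0, 21.0, 117.0, 20.0, 13.0, 153.0])]
B -0.05 [(0, None), (0.015, None), (0.05, [-3.0, 28.0, 114.0, 25.0, 9.0, 148.0]), (0.1, [-4.0, 21.0, 115.0, 17.0, 15.0, 156.0])]
B 0.058 
[... 1098 characters left out ...]
.0, 108.0, 9.0, 25.0, -105.0]]
120 [[-3.0, 24.0, 108.0, 11.0, 19.0, -137.0], [-3.0, 18.0, 108.0, 9.0, 25.0, -135.0]]
150 [[-3.0, 24.0, 108.0, 11.0, 19.0, -167.0], [-3.0, 18.0, 108.0, 9.0, 25.0, -165.0]]
180 [[-3.0, 24.0, 108.0, 11.0, 19.0, 163.0], [-3.0, 18.0, 108.0, 9.0, 25.0, 165.0]]
210 [[-3.0, 24.0, 108.0, 11.0, 19.0, 133.0], [-3.0, 18.0, 108.0, 9.0, 25.0, 135.0]]
240 [[-3.0, 24.0, 108.0, 11.0, 19.0, 103.0], [-3.0, 18.0, 108.0, 9.0, 25.0, 105.0]]
270 [[-3.0, 24.0, 108.0, 11.0, 19.0, 73.0], [-3.0, 18.0, 108.0, 9.0, 25.0, 75.0]]
300 [[-3.0, 24.0, 108.0, 11.0, 19.0, 43.0], [-3.0, 18.0, 108.0, 9.0, 25.0, 45.0]]
330 [[-3.0, 24.0, 108.0, 11.0, 19.0, 13.0], [-3.0, 18.0, 108.0, 9.0, 25.0, 15.0]]
```

```bash
python3 - <<'E'
from fit3 import *
ctrl.command_gripper(0)
def tool(a):
    Rt=Rz(r3.x[2])@Ry(-a); return np.c_[Rt[:,1],Rt[:,0],-Rt[:,2]]
P=[]
for s,a in ((.057,r3.x[3]),(.05,np.radians(15)),(-.078,np.radians(15))):
    T=tool(a); up=BT+BR@np.array([s,0,.02])
    (ctrl.goto if not P else lambda p,T:ctrl.move_l(p,vel=.12,ori=T))(up,T)
    hit=ctrl.move_l(BT+BR@np.array([s,0,-.012]),vel=.02,contact_N=3)
    p=np.array(ctrl.current_tool_pos()); l=BR.T@(p-BT); print(hit,p,l,ctrl.current_contact_force()); P.append(l)
    ctrl.move_l(up,vel=.12)
d=P[1]-P[2]; dt=np.arctan2(d[2],d[0]); z0=P[0][2]-P[0][0]*np.tan(dt)
print("dtilt deg",np.degrees(dt),"z0",z0,ctrl.current_t())
tilt=r3.x[3]+dt; R=Rz(r3.x[2])@Ry(-tilt); t=BT+BR@np.array([0,0,z0])
np.savez("bed.npz",R=R,t=t); print(np.degrees(tilt),t)
E
```

```text
True [0.716  0.0597 0.1156] [0.057  0.     0.0017] [-3.4429 -1.9655  8.3182]
True [0.7093 0.0591 0.1132] [ 0.0499 -0.      0.0029] [-3.435  -0.1936  7.5787]
True [0.5978 0.05   0.0509] [-0.0781  0.      0.0048] [-3.7234 -0.7203 10.6021]
dtilt deg -0.8202692774850875 z0 0.002468578684739972 11.5917
29.111716099614885 [0.6664 0.0556 0.0879]
```

```bash
cat > st.py <<'E'
from fit3 import *
d_=np.load("bed.npz"); tl=np.arcsin(d_["R"][2,0]); Z=.0877
def bp(p): return Rz(p[2])@Ry(-tl),np.array([p[0],p[1],Z])
def g2(p):
    R,t=bp(p); P=B@R.T+t
    return np.r_[(proj(c3,P[:6])-p3).ravel(),.3*(proj(c2,P[:6])-pb[:6]).ravel()]
r4=least_squares(g2,r3.x[:3]); R,t=bp(r4.x)
mx,my,ma=rm.x
E
python3 - <<'E'
from st import *
print(r4.x,np.degrees(r4.x[2]),r4.fun[:12],np.degrees(tl))
T=down(np.degrees(ma)+90)            # tool y = mask +x
g=Rz(ma)@np.array([-.062,0,0])+[mx,my,0]
ctrl.command_gripper(1)
ctrl.goto(g+[0,0,.09],T); ctrl.move_l(g+[0,0,.009],vel=.1)
ctrl.command_gripper(0); print(ctrl.current_grip_width()*.091,ctrl.current_grasp_force())
ctrl.move_l(g+[0,0,.2],vel=.2); print(ctrl.current_grip_width()*.091,ctrl.current_contact_force())
Rr,pp=ctrl.current_eef_rot(),ctrl.current_tool_pos(); im=ctrl.read_camera("wrist")
np.savez("pics/w4.npz",R=Rr,p=pp); cv2.imwrite("pics/w4.png",im)
c4=wc("w4"); Rt=Rr@T.T@Rz(ma)
L=np.array([(0,58,4),(50,75,4),(-80,75,4),(30,30,4),(-30,30,4)])/1e3
print(proj(c4,(L-[-.062,0,.009])@Rt.T+pp)/.64,ctrl.current_t())
cv2.imwrite("pics/w4b.png",cv2.resize(im,(800,600),interpolation=cv2.INTER_CUBIC))
E
```

```text
[0.6663 0.0557 0.0802] 4.596784455833663 [-0.0083 -0.2382  0.7016 -0.2957  0.684   0.3556 -0.0201  0.3636 -0.3642
 -0.193  -0.3249  0.1825] 29.111716099614885
0.01208932535250281 29.99992936849594
0.011925239506083932 [ 0.3783  0.7983 -2.1354]
[[553.2574 239.1787]
 [678.2156 198.0697]
 [359.581  196.6946]
 [615.1973 303.9596]
 [478.011  303.9458]] 17.5833
```

View pics/w4b.png

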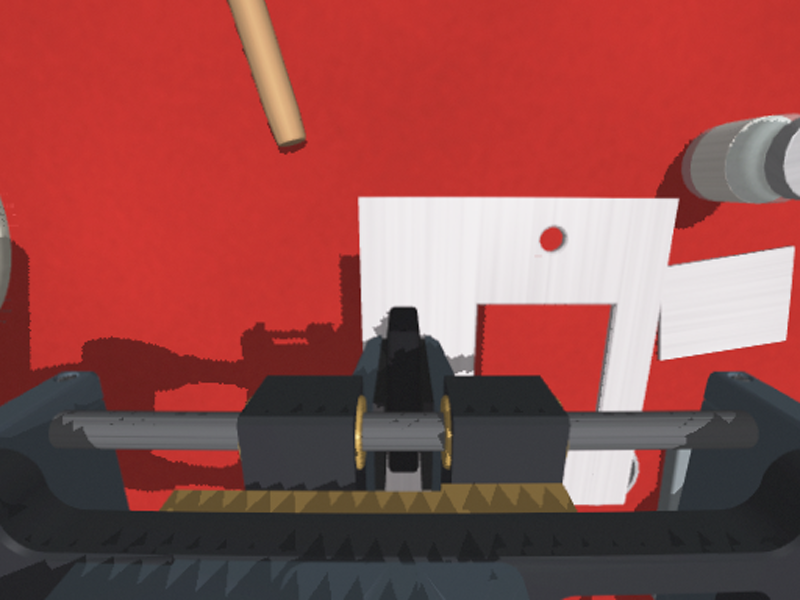

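The grip is at 12 mm, and the hole is seen at (553,239), exactly as predicted, so the mask sits as expected in the hand. Next I'll hover over the pins and look through the hole.

```bash
cat >> st.py <<'E'
Rm=R@Rz(np.pi); Tm=np.c_[Rm[:,1],Rm[:,0],-Rm[:,2]]
def mp(h,dx=0,dy=0): return t+R@np.array([dx,dy,h])+Rm@np.array([-.062,0,.009])
E
python3 - <<'E'
from st import *
print(ctrl.ik(mp(.08),Tm),ctrl.ik(mp(0),Tm))
ctrl.goto(mp(.08),Tm); ctrl.move_l(mp(.019),vel=.1)
print(ctrl.current_t())
Rr,pp=ctrl.current_eef_rot(),ctrl.current_tool_pos(); im=ctrl.read_camera("wrist")
np.savez("pics/w5.npz",R=Rr,p=pp); cv2.imwrite("pics/w5.png",im)
c5=wc("w5")
hole=(np.array([(0,.058,.004),(0,.058,0)])-[-.062,0,.009])@Rm.T+pp
pin=np.array([(0,-.058,.014),(0,-.058,0)])@R.T+t
a=proj(c5,hole);b=proj(c5,pin)
x0,y0=(a[0]-[50,37]).astype(int); print(x0,y0); 
f=lambda q:(q-[x0,y0]+.5)*8-.5
print("hole",f(a),"pin tip/base",f(b),"per mm",f(proj(c5,pin[0]+R@np.array([[.001,0,0],[0,.001,0]]).T.T.reshape(2,3) if 0 else np.array([pin[0]+R[:,0]*.001,pin[0]+R[:,1]*.001])))-f(b)[0])
cv2.imwrite("pics/w5c.png",cv2.resize(im[y0:y0+75,x0:x0+100],(800,600),interpolation=cv2.INTER_CUBIC))
E
```

```text
[ -1.9344  23.3872  97.9542   6.3673  29.8573 168.7733] [ -1.4682  31.7302  96.4677   7.5394  23.0046 167.7637]
21.1333
303 114
hole [[408.4217 301.826 ]
 [392.078  296.0638]] pin tip/base [[373.0289 288.7487]
 [323.4979 271.3502]] per mm [[-11.6733  -0.0466]
 [ -1.069   11.8134]]
```

View pics/w5c.png

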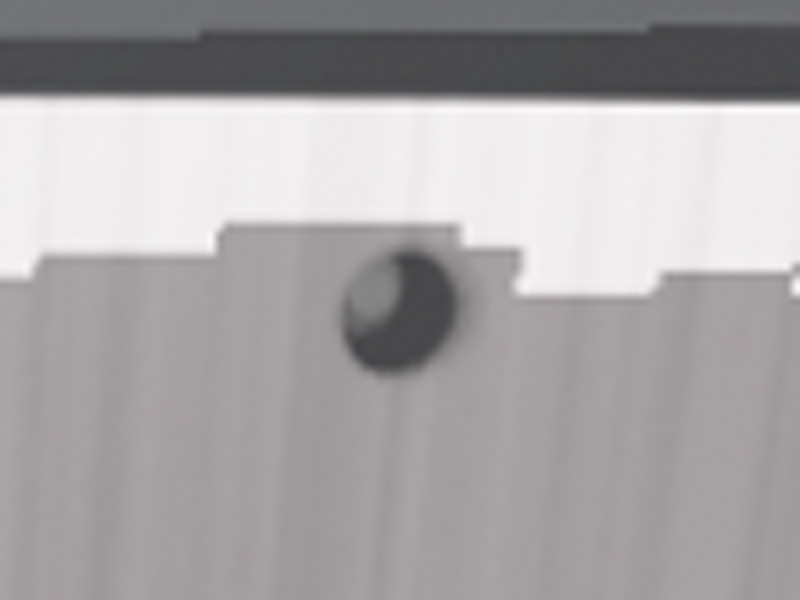

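The hole is centred at (400,313) and the pin cone shows through it at about (360,288), so the hole sits about 0.9 mm too far toward +y. I'll shift it and lower.

```bash
python3 - <<'E'
from st import *
dy=-.0009
ctrl.move_l(mp(.016,0,dy),vel=.05)
f0=np.array(ctrl.current_contact_force())
hit=ctrl.move_l(mp(-.003,0,dy),vel=.02,contact_N=5)
p=np.array(ctrl.current_tool_pos()); h=R.T@(p-mp(0,0,dy)); print(hit,"local",h,R.T@(np.array(ctrl.current_contact_force())-f0),ctrl.current_wrist_torque(),ctrl.current_t())
E
```

```text
True local [-0.0002  0.     -0.0004] [ 2.5797 -0.2626  6.3487] [ 0.1381  0.0666 -0.0438] 22.2
```

```bash
python3 - <<'E'
from st import *
ctrl.command_gripper(.45); ctrl.sleep(.2)
ctrl.move_l(mp(.06,0,-.0009),vel=.15)
T=down(120); ctrl.goto(np.array([.457,.290,.27])-.06*T[:,0],T)
Rr,pp=ctrl.current_eef_rot(),ctrl.current_tool_pos(); im=ctrl.read_camera("wrist")
np.savez("pics/w6.npz",R=Rr,p=pp); cv2.imwrite("pics/w6.png",im); print(ctrl.current_t())
c6=wc("w6"); print(proj(c6,[(.457,.29,.128),(.457,.29,0)])/.64)
im2=ctrl.read_camera("scene"); cv2.imwrite("pics/scene1.png",im2)
A=cv2.resize(im[20:220,130:390],(780,600),interpolation=cv2.INTER_CUBIC)
B2=cv2.resize(im2[185:285,170:280],(286,260),interpolation=cv2.INTER_CUBIC)
A[340:,:286]=B2
cv2.imwrite("pics/w6c.png",A)
E
```

```text
26.3667
[[402.7684 212.5676]
 [402.8648 204.203 ]]
```

View pics/w6c.png

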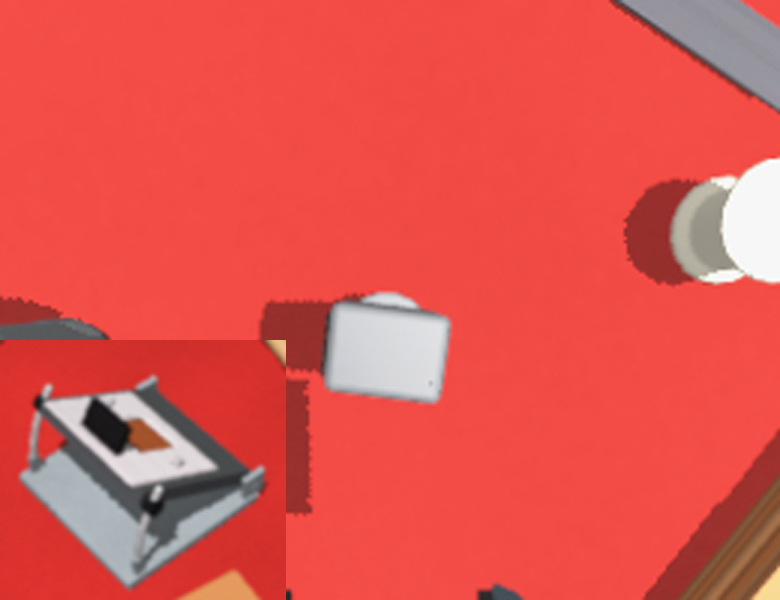

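The inset shows the mask flat on the bed with a pin through its hole. The reader's top corners are at (334,302), (451,319), (440,403), (325,388) in the crop. Next is grasping it.

```bash
cat > rd.py <<'E'
from st import *
c6=wc("w6"); Pt=nat([(334,302),(451,319),(440,403),(325,388)],1/3,(130,20))
Q=np.array([(-23,17,128),(23,17,128),(23,-17,128),(-23,-17,128)])/1e3
fr=lambda p:(proj(c6,Q@Rz(p[2]).T+[p[0],p[1],0])-Pt).ravel()
rr=min((least_squares(fr,[.457,.29,a]) for a in np.radians([30,-60,120,210])),key=lambda r:r.cost)
TR=down(np.degrees(rr.x[2])+90) # tool y along reader x
if abs((np.degrees(rr.x[2])+90-120+180)%360-180)>90: TR=down(np.degrees(rr.x[2])-90)
G=np.array([rr.x[0],rr.x[1],.085])
TA=np.c_[R[:,1],R[:,0],-R[:,2]]
def rp(h): return t+R@np.array([0,0,h+.085])
E
python3 - <<'E'
from rd import *
print(rr.x,np.degrees(rr.x[2]),rr.fun,ctrl.ik(rp(.04),TA),ctrl.ik(rp(-.013),TA))
ctrl.command_gripper(1)
ctrl.goto(G+[0,0,.1],TR); ctrl.move_l(G,vel=.1)
ctrl.command_gripper(0); print(ctrl.current_grip_width()*91,ctrl.current_tool_pos(),ctrl.current_t())
np.save("G.npy",ctrl.current_tool_pos())
ctrl.move_l(G+[0,0,.12],vel=.2); print(ctrl.current_grip_width()*91,ctrl.current_contact_force(),ctrl.current_t())
E
```

```text
[0.4589 0.2891 6.6771] 382.56680166481095 [-0.6642 -0.8672  1.2236 -1.0437  0.4095  1.1354 -0.9769  0.9569] [ -2.9645  18.2316 107.0846   8.3722  26.0247 -14.1347] [ -2.5409  24.3555 106.753   10.0345  20.2532 -15.6553]
45.92023343944382 [0.4589 0.2891 0.085 ] 29.7
45.965560282674005 [ 0.2322 -0.1044 -2.9336] 30.45
```

```bash
python3 - <<'E'
from rd import *
n=R[:,2]
ctrl.goto(rp(.05),TA); ctrl.move_l(rp(.004),vel=.1); ctrl.sleep(.3)
f0=np.array(ctrl.current_contact_force())
hit=ctrl.move_l(rp(-.012),vel=.01,contact_N=2.5)
H=lambda:(n@(np.array(ctrl.current_tool_pos())-t)-.085)
F=lambda:n@(np.array(ctrl.current_contact_force())-f0)
h=H(); print(hit,h,F(),f0,ctrl.current_t())
if hit and h>-.0095:
    for d in (.0025,.001,.0005,.0005,.0005):
        h-=d; ctrl.move_l(rp(h),vel=.01); ctrl.sleep(.15); f=F(); print(h,H(),f)
        if f>6.5: break
    ctrl.sleep(1.6); print(F(),H(),R.T@(np.array(ctrl.current_contact_force())-f0),ctrl.current_wrist_torque(),ctrl.current_grip_width()*91,ctrl.current_t())
E
```

```text
True -0.0035610169147547027 4.039404265281366 [-0.1529  0.2724 -1.7303] 33.275
-0.006061016914754703 -0.006014205855696175 5.606446035909697
-0.007061016914754703 -0.007030062496380218 6.4413298749188055
-0.007561016914754703 -0.007537868236227985 6.263550471588769
-0.008061016914754703 -0.008035763386957245 7.29333682522233
7.499738532949083 -0.00803454133620457 [ 0.595  -0.6305  7.4997] [-0.1688 -0.0622 -0.0636] 46.03626412887005 36.6417
```

```bash
python3 - <<'E'
from rd import *
n=R[:,2]; ctrl.move_l(rp(-.0074),vel=.01)
for _ in range(6): ctrl.sleep(.3); print(n@(np.array(ctrl.current_contact_force())-[-.153,.272,-1.730]))
ctrl.move_l(rp(.005),vel=.05); ctrl.move_l(rp(.06),vel=.15)
G=np.load("G.npy")
ctrl.goto(G+[0,0,.1],TR); ctrl.move_l(G+[0,0,.006],vel=.12); ctrl.sleep(.2)
hit=ctrl.move_l(G-[0,0,.002],vel=.01,contact_N=2); print(hit,np.array(ctrl.current_tool_pos())-G,ctrl.current_t())
ctrl.command_gripper(1); ctrl.sleep(.3); ctrl.move_l(G+[0,0,.15],vel=.15)
for nm in("scene","side"): cv2.imwrite(f"pics/{nm}2.png",ctrl.read_camera(nm))
s=lambda f,y,x:cv2.resize(cv2.imread(f)[y:y+120,x:x+160],(400,300),interpolation=cv2.INTER_CUBIC)
cv2.imwrite("pics/fin.png",np.vstack([np.hstack([s("pics/scene2.png",185,160),s("pics/scene2.png",170,250)]),np.hstack([s("pics/side2.png",135,150),s("pics/side2.png",185,190)])]))
a=cv2.imread("pics/side0.png").astype(int);b=cv2.imread("pics/side2.png").astype(int)
print(ctrl.current_t(),np.abs(a-b)[225:280,215:245].mean())
E
```

```text
7.3303323324500385
7.258148149903459
6.998770516878599
5.782587505800134
7.219663141486606
7.165618639742169
True [-0.0001 -0.     -0.0006] 42.4167
44.8 8.161212121212122
```

```bash
python3 - <<'E'
from h import *
ctrl.goto([.35,.1,.4],down(100)) if ctrl.ik([.35,.1,.4],down(100)) is not None else None
def m(fa,fb,x,y,w,h):
    a=cv2.imread(fa);b=cv2.imread(fb); r=cv2.matchTemplate(b[y-8:y+h+8,x-8:x+w+8],a[y:y+h,x:x+w],cv2.TM_CCOEFF_NORMED)
    _,v,_,l=cv2.minMaxLoc(r); return round(v,3),l[0]-8,l[1]-8
for n in("scene","side"): cv2.imwrite(f"pics/{n}3.png",ctrl.read_camera(n))
print("reader side",m("pics/side0.png","pics/side3.png",218,232,26,44),"scene",m("pics/scene0.png","pics/scene3.png",320,220,28,46))
print("mask scene",m("pics/scene1.png","pics/scene3.png",185,198,78,60))
for nm,(x,y,w,h) in {"mallet":(258,165,62,65),"spool":(318,288,30,36),"rdr2":(332,182,24,42)}.items(): print(nm,m("pics/scene0.png","pics/scene3.png",x,y,w,h))
print(ctrl.current_t())
E
```

```text
reader side (0.995, 0, 0) scene (1.0, 0, 0)
mask scene (1.0, 0, 0)
mallet (0.953, 0, 0)
spool (1.0, 0, 0)
rdr2 (0.996, 0, 0)
45.9583
```

```bash
python3 -c "
from bench import ctrl
print(ctrl.sign_off())"
```

```text
the job is handed in; nothing more can be done
None
```

The job is done and handed in at 46 s: the mask lies flush over both pins, the reader was held on the leather at about 7 N (roughly half way in) for over 1.5 s, and it stands upright back in its place. The other reader, the mallet and the spool had not moved in the before-and-after pictures; I did not compare the remaining bystanders.

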